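# Screw the support jack up under the overhanging steel flat

### The arm

A 6-joint arm with a two-finger parallel gripper is mounted at the origin on the work surface. World frame = base frame: x ahead of the robot, y to its left, z up, the work surface at z = 0. Lengths are in m, angles in rad, forces in N, time in s.
With the tool pointing down it reaches from about 0.35 to 0.775 m from the base axis. Payload 7.3 kg.
Tool frame: the origin (TCP) lies between the finger pads; the fingertips stand 8 mm ahead of it and the grasp point (between the pads) lies 11 mm behind it (robot.nose_length is the distance from the TCP to the fingertips, in m); z points along the fingers, y is the line along which they close (so a half turn about z gives the same grasp; the last joint's range is limited). The gripper opens to 92 mm and grips with 3 to 60 N. Pads are 19 mm wide; open, the fingers measure 130 mm over their backs; the gripper's body (75 mm by 190 mm) begins 47 mm behind the grasp point.
Start: joints at [-1.258, 0.342, 1.524, -0, 1.275, -0.146], TCP at [0.233, -0.471, 0.209] pointing down, gripper open.
Joint ranges: [-2.53, 2.53], [-0.77, 2.02], [0.04, 2.7], [-1, 4.14], [0.28, 2.66], [-3.11, 3.11]. Speed limits (rad/s): [2.57, 2.57, 3.14, 3.14, 3.14, 3.14].

### API

Orientations are given as [roll, pitch, yaw] about the fixed x, y, z axes, in that order (R = Rz(yaw) Ry(pitch) Rx(roll)).
In Python, from cell import robot gives the robot as it stands. The module is installed in compiled form; this text tells all that it offers.
- The arm moves only by the shell command python3 -m jog 'ROWS' [FORCE]. ROWS is JSON, a list that holds one entry, the list of rows, each a list of 5 numbers: the gripper's target within -1 to 1 (fully open at 1, half-way at 0, shut at -1), then the shift along the tool's x, y, z in m, then the turn about the tool's z in rad. A call has 1 to 5 rows; each row is the pose to reach, as a shift and turn from the pose commanded when the call began, along the tool's axes at that moment; what a row does not reach only later rows make up. A row lasts 1/12 s, in which the tool goes at most 41.7 mm and 7.16 degrees, less where a joint would pass 70% of its speed; a pose out of reach is approached as far as the arm can. A call with a gripper value outside its range is refused whole. The fingers move at their own pace and stop on an object; FORCE is the grip in N (left out, the last holds). Time passes only in rows, so rows that repeat a pose let the fingers close. It gives the time, the measured TCP pose, the force, the opening and the grip force at its end, in the units of the state.
- robot.observe(): the state, without advancing time (a new reading comes with each control period).
- robot.read_camera(name): name is "scene" or "top" or "wrist"; returns the picture (400x640x3 uint8, red, green, blue); there is no depth.
- robot.camera_model(name): a dict with "camera_matrix" (3x3 intrinsics, pixels), "position" and "attitude" of the camera in the world; the wrist camera has in their place "mount" (4x4, takes a point from camera to tool coordinates, whose origin is the TCP and whose axes are the flange's). Camera axes: x right, y down, z forward; pixel columns grow to the right and rows downward; lengths in m; the calibration is good to about 2 mm. A picture is of the moment at which its call begins: read the wrist's pose just before it. camera_model takes no time and is no camera call.
- robot.hand_in(): hands the job in; it is judged then, once.
The state is a dict: "time": time; "qpos": joint angles; "qvel": joint speeds; "joint_efforts": joint torques, N m; "tool_pos": TCP position; "tool_rot": TCP orientation; "contact_force": force on the tool from outside, world axes, zero at the start; "torque": the same for the moment, N m; "opening": finger opening in m; "grip_force": force on a finger pad.
Only numpy, scipy, OpenCV 4.12 (cv2) and the standard library are available. Lean on these libraries where they do the work, as an engineer would, in place of code of your own. Each camera call takes 0.05 s, during which the arm holds its last target. There are 200 camera calls.

### The job

Take the tommy bar from its wooden cradle and with it turn the jack's collar clockwise as seen from above, one pull per hole, drawing the bar out and moving it to another hole for the next pull (at least two pulls), until the pad has come up against the packing under the overhanging steel flat and you feel it nip up; go no further, for the flat must not be forced up. Then draw the bar out and lay it back in its cradle as you found it. Turn the collar only with the bar, never with the gripper, and leave the oil bottle, the hammer and the wooden offcut where they are.

Things in the scene. Friction and masses are not known exactly. Their poses are not given: they have to be found in the camera images.
- bar: steel tommy bar, 0.14 kg. Its dark handle is 14 x 14 mm square and 90 mm long; from one end of it a round bright rod of 8 mm diameter stands out 55 mm. Origin at the handle's centre; x runs along the bar towards the rod's tip, which lies 100 mm from the origin (handle x -45 to +45 mm, rod x +45 to +100 mm). At the start it lies level in the cradle
- bar_tip (a point): the end of the rod, on its axis
- cradle: fixed wooden cradle, base 140 x 50 x 8 mm, with two notched posts that carry the bar level: at x -46 to -34 mm under the handle's tail (notch floor 38 mm over the bench), at x +52 to +64 mm under the rod (floor at 41 mm). Notches 24 mm wide, cheeks 14 mm high, open upwards; between the posts is room for fingers. Origin under it on the bench; x towards the rod's post
- seat (a point): where the bar's origin lies when the bar is in the cradle: 45 mm above the cradle's origin; the bar's x then points along the cradle's x
- jack: fixed screw jack: round foot of 92 mm diameter, 12 mm thick, bolted down, barrel of 54 mm diameter, above it the collar, the spindle and its pad. Origin on the bench on the jack's vertical axis
- collar: steel collar, 60 mm diameter, 34 mm high, turning about the jack's axis at fixed height, with six radial holes 60 degrees apart, each 11 x 11 mm square, level, 20 mm deep from the rim. Origin on the axis in the plane of the holes, 52 mm above the bench; x points out along one hole, z up. Friction 0.3 N m plus 0.12 N m per rad/s; stays where left. The bar has some 10 degrees of play
- spindle: the jack's spindle with a round pad of 32 mm diameter on top. Origin at the centre of the pad's upper face, 93.5 mm above the bench at the start. Turning the collar clockwise seen from above raises it by 24 mm per turn; it does not turn. Once the pad bears on the packing under the flat, the torque to turn the collar grows by about 1.8 N m per rad
- flat: bright steel flat bar, 40 x 16 mm, 285 mm long, held in the vice and overhanging it over the jack. Origin on the bar's own underside, near the jack's axis, 109.5 to 111.5 mm over the bench; y points along it to the vice; its free end is 25 mm past the origin. Under it here is a dark packing piece, 46 x 42 mm, that hangs 4 to 7 mm below it (it differs): the pad meets this. Springs 1 mm per 175 N
- vice: fixed drill-press vice, 170 x 130 mm, 124 mm high, that grips the flat. Origin under it on the bench; the jack stands about 170 mm from it along its -y
- oil: bystander: grey oil bottle, 60 mm diameter, 130 mm high, origin under it
- hammer: bystander: hammer lying on the bench
- offcut: bystander: wooden offcut 120 x 50 x 30 mm, origin under it

How it is judged:
By the outcome, as a careful person would: the job done as asked, in the order asked, and still so for the second after the job is handed in, with the robot touching nothing.
It also fails if it takes over 72 s, if anything falls off the work surface, if the arm or the gripper's body presses on something with over 40 N, if the wrist force passes 120 N, or if a joint passes its speed limit or range.

## Working session

There is one attempt and no reset: what is moved stays moved. The work goes in short steps, Python scripts to look and compute and a shell command to move; the robot and the scene stay as the last step left them, time stands still between calls to the robot, and variables do not carry over. Pictures are saved under pics/ and viewed, at most 12 in all, crops included, and the job is handed in when it is done.

```bash
mkdir -p pics; cat > h.py <<'E'
import numpy as np, cv2
from cell import robot
from scipy.spatial.transform import Rotation as R
def snap(n,f):
    o=robot.observe(); im=robot.read_camera(n); cv2.imwrite('pics/'+f,im[:,:,::-1]); return o,im
E
python3 - <<'E'
from h import *
for n in ("scene","top"):
    snap(n,n+'1.png')
    m=robot.camera_model(n); print(n,m)
print(robot.camera_model("wrist")); print(robot.observe())
a=cv2.imread('pics/scene1.png');b=cv2.imread('pics/top1.png')
E
```

```text
scene {'camera_matrix': array([[433.30161046,   0.        , 317.71925106],
       [  0.        , 433.30161046, 194.56562532],
       [  0.        ,   0.        ,   1.        ]]), 'position': array([ 1.22697674, -0.45913148,  0.70789939]), 'attitude': array([-2.21060847, -0.02174254,  1.00893117])}
top {'camera_matrix': array([[424.88092762,   0.        , 320.44635912],
       [  0.        , 424.88092762, 192.00731815],
       [  0.        ,   0.        ,   1.        ]]), 'position': array([0.38138603, 0.03725376, 1.02328574]), 'attitude': array([-3.0011853 , -0.02821908, -1.57685438])}
{'camera_matrix': array([[336.78273998,   0.        , 321.70211838],
       [  0.        , 336.78273998, 196.64904716],
       [  0.        ,   0.        ,   1.        ]]), 'mount': array([[-1.73954133e-03, -9.62333975e-01, -2.71864479e-01,
         7.37277276e-02],
       [ 9.99998435e-01, -1.58623249e-03, -7.83674231e-04,
         9.66136321e-04],
       [ 3.22916067e-04, -2.71865417e-01,  9.62335228e-01,
        -1.75318284e-01],
       [ 0.00000000e+00,  0.00000000e+00,  0.00000000e+00,
         1.00000000e+00]])}
{'time': 0.1, 'qpos': array([-1.25798769e+00,  3.42630760e-01,  1.52492767e+00, -2.75125279e-05,
        1.27539240e+00, -1.46010710e-01]), 'qvel': array([-0.00060735,  0.00082133, -0.00222277, -0.00023858, -0.00145431,
        0.00019381]), 'joint_efforts': array([ 1.65231409e-03, -4.32004845e+01, -2.44693673e+01,  7.19521637e-02,
        5.25762350e-02, -4.87794944e-05]), 'tool_pos': array([ 0.23240306, -0.4703248 ,  0.20842389]), 'tool_rot': array([-3.14024509e+00, -1.71575425e-04,  4.58827258e-01]), 'contact_force': array([-0.41920876, -0.23339734,  0.34823909]), 'torque': array([-0.03406161,  0.01163122,  0.01757512]), 'grip_force': 0.0, 'opening': 0.09181435624776733}
```

View pics/scene1.png

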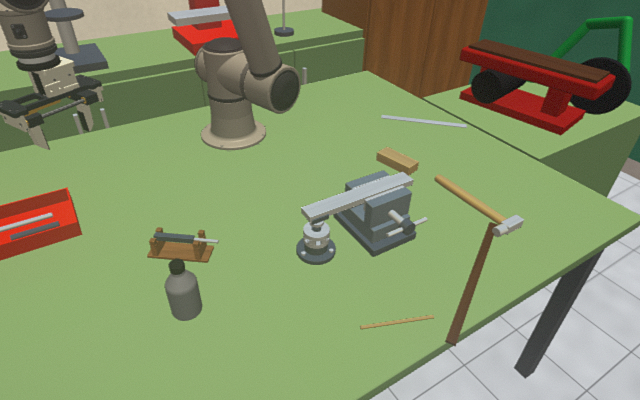

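View pics/top1.png

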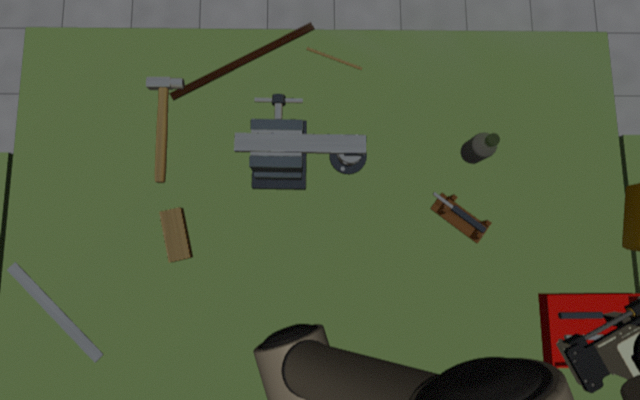

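```bash
python3 - <<'E'
from h import *
a=cv2.imread('pics/scene1.png');b=cv2.imread('pics/top1.png')
def c(i,x,y,w,h,s): return cv2.resize(i[y:y+h,x:x+w],None,fx=s,fy=s,interpolation=cv2.INTER_CUBIC)
o=np.vstack([np.hstack([c(a,140,215,80,60,5),c(a,285,180,80,60,5)*1]),np.hstack([c(b,420,180,80,60,5),c(b,310,120,80,60,5)])])
a2=c(a,290,190,50,75,4)
cv2.imwrite('pics/crop1.png',o)
E
```

```text
(no output)
```

View pics/crop1.png

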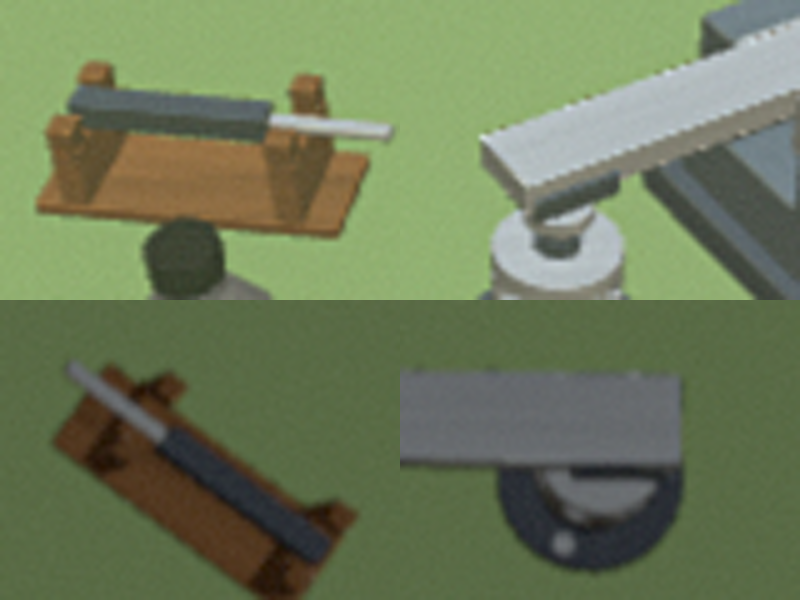

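```bash
cat >> h.py <<'E'
def ray(m,px,pose=None):
    d=np.linalg.inv(m['camera_matrix'])@[px[0],px[1],1.]
    if 'mount' in m:
        Rt=R.from_euler('xyz',pose['tool_rot']).as_matrix(); M=m['mount']
        return Rt@M[:3,3]+pose['tool_pos'], Rt@M[:3,:3]@d
    return np.array(m['position']), R.from_euler('xyz',m['attitude']).as_matrix()@d
def tri(rays):
    A=0;b=0
    for p,d in rays:
        d=d/np.linalg.norm(d);P=np.eye(3)-np.outer(d,d);A=A+P;b=b+P@p
    x=np.linalg.solve(A,b); return x,[float(np.linalg.norm((np.eye(3)-np.outer(d,d)/(d@d))@(x-p))) for p,d in rays]
def atz(r,z): p,d=r; return p+d*(z-p[2])/d[2]
E
python3 - <<'E'
from h import *
s=robot.camera_model('scene');t=robot.camera_model('top')
P={}
for n,a,b in [('tip',(217.8,241.4),(434.4,193.6)),('junc',(194,239.2),(453,207.6)),('tail',(155,235.5),(484.4,230.6))]:
    P[n],e=tri([ray(s,a),ray(t,b)]); print(n,P[n],e)
d=P['tip']-P['tail'];print(np.linalg.norm(d),np.arctan2(d[1],d[0]))
print('jack',atz(ray(t,(348,156)),.012),atz(ray(s,(316.6,230)),.069))
print('flat end corners',[atz(ray(t,(446,y)),.127) for y in (134.6,152.5)], [atz(ray(t,(x,y)),.127) for x,y in ((446,134.6),(446,152.5),(390,152.5))])
o=robot.observe();Rt=R.from_euler('xyz',o['tool_rot']).as_matrix();print(Rt)
g=P['tip']-(d/np.linalg.norm(d))*.1;print('origin',g, Rt.T@(g-o['tool_pos']))
E
```

```text
tip [ 0.51547443 -0.25733859  0.04557178] [0.0008134162162093778, 0.0008134162162095567]
junc [ 0.48224944 -0.29975799  0.04592287] [0.0005519101710677527, 0.0005519101710677463]
tail [ 0.4282243  -0.37014069  0.04760797] [0.0002781216839866801, 0.0002781216839867444]
0.1426220386487838 0.9124367337989406
jack [ 0.6127353  -0.05991077  0.012     ] [ 0.61824696 -0.06243174  0.069     ]
flat end corners [array([ 0.63445327, -0.2648604 ,  0.127     ]), array([ 0.59430527, -0.26294189,  0.127     ])] [array([ 0.63445327, -0.2648604 ,  0.127     ]), array([ 0.59430527, -0.26294189,  0.127     ]), array([ 0.59422663, -0.14032652,  0.127     ])]
[[ 8.96572505e-01  4.42896768e-01 -4.43000091e-04]
 [ 4.42896957e-01 -8.96571601e-01  1.28417447e-03]
 [ 1.71575424e-04 -1.34755892e-03 -9.99999077e-01]]
origin [ 0.45429866 -0.33643023  0.04699946] [ 0.2582193  -0.0215517   0.16149792]
```

The bar runs from tail (155,235) to tip (218,241) in the scene view. In the top view the tip is at (434,194) and the tail at (484,231). The jack foot is at (348,156) in the top view, with the flat above it and the bottle to its right. I'm moving over the bar.

```bash
python3 -m jog '[[[1,0.04,-0.004,0.01,-0.1],[1,0.08,-0.007,0.02,-0.2],[1,0.12,-0.01,0.03,-0.3],[1,0.16,-0.014,0.04,-0.4],[1,0.2,-0.018,0.05,-0.454]]]'; python3 -m jog '[[[1,0,0,0,0],[1,0,0,0,0]]]' 
cat >> h.py <<'E'
def go(target,yaw):
    "shift and turn in the tool's axes to reach target/yaw"
    o=robot.observe();r=R.from_euler('xyz',o['tool_rot']);w=(yaw-o['tool_rot'][2]+np.pi)%(2*np.pi)-np.pi
    print('t',round(o['time'],2),'pos',o['tool_pos'].round(4),'yaw',o['tool_rot'][2].round(4),'shift',(r.inv().apply(np.array(target)-o['tool_pos'])).round(4),'turn',round(-w,4))
E
python3 - <<'E'
from h import *
go([.4543,-.3364,.15],.912); o,_=snap('wrist','w1.png'); np.save('w1.npy',[o['tool_pos'],o['tool_rot']])
E
```

```text
time: 0.52
tool_pos: [0.4051, -0.3647, 0.1583]
tool_rot: [-3.141, -0.0, 0.917]
contact_force: [0.8, -1.0, 0.7]
opening: 0.092
grip_force: 0.0
time: 0.68
tool_pos: [0.4049, -0.3642, 0.158]
tool_rot: [-3.139, -0.0, 0.917]
contact_force: [-1.1, -0.4, -0.6]
opening: 0.0917
grip_force: 0.0
t 0.68 pos [ 0.4049 -0.3642  0.158 ] yaw 0.9166 shift [0.0521 0.0223 0.0079] turn 0.0046
```

View pics/w1.png

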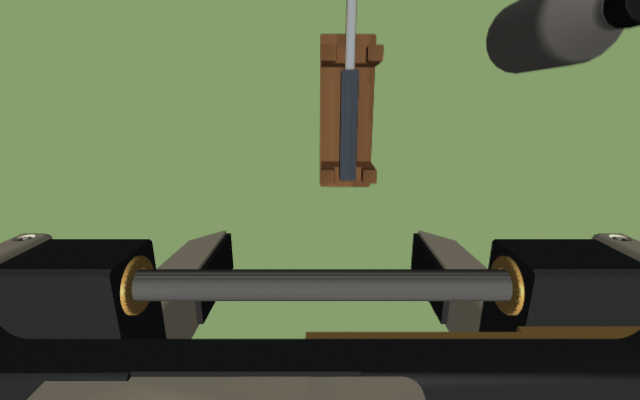

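The wrist view shows the handle from junction (350,70) to tail (348,180), nearly straight along tool x. The bottle is well clear at upper right.

```bash
python3 - <<'E'
from h import *
p,r=np.load('w1.npy');m=robot.camera_model('wrist');o=dict(tool_pos=p,tool_rot=r)
s=robot.camera_model('scene');t=robot.camera_model('top')
J=atz(ray(m,(350,69.5),o),.052);T=atz(ray(m,(348,180),o),.052)
print(J,T,np.linalg.norm(J-T),np.arctan2(*(J-T)[1::-1]))
# height check by triangulation with other views (junction)
print(tri([ray(m,(350,69.5),o),ray(t,(453,207.6)),ray(s,(194.2,237.5))]))
g=(J+T)/2;print(g)
go([g[0],g[1],.10],np.arctan2(*(J-T)[1::-1]))
print('oil',atz(ray(s,(186,312)),0))
E
```

```text
[ 0.4824575  -0.30083581  0.052     ] [ 0.42854977 -0.371389    0.052     ] 0.08879074635421795 0.9183496170369541
(array([ 0.48220957, -0.29926893,  0.05004422]), [0.001593913425177666, 0.0006979978022500237, 0.0011976626871291103])
[ 0.45550364 -0.3361124   0.052     ]
t 0.73 pos [ 0.404  -0.3655  0.1586] yaw 0.9142 shift [0.0547 0.0229 0.0585] turn -0.0041
oil [ 0.62812496 -0.3737819   0.        ]
```

```bash
python3 -m jog '[[[1,0.03,0.012,0.02,0],[1,0.0545,0.0227,0.03,0],[1,0.0545,0.0227,0.06,0],[1,0.0545,0.0227,0.08,0],[1,0.0545,0.0227,0.08,0]]]'
python3 - <<'E'
from h import *
go([.4555,-.3361,.034],.917)
E
```

```text
time: 1.15
tool_pos: [0.4523, -0.336, 0.0754]
tool_rot: [-3.134, -0.0, 0.911]
contact_force: [-1.2, 0.6, 0.9]
opening: 0.0918
grip_force: 0.0
t 1.15 pos [ 0.4523 -0.336   0.0754] yaw 0.9107 shift [0.0019 0.0029 0.0414] turn -0.0063
```

```bash
python3 -m jog '[[[1,0.001,0.001,0.02,0],[1,0.001,0.001,0.042,0],[1,0.001,0.001,0.042,0],[-1,0.001,0.001,0.042,0],[-1,0.001,0.001,0.042,0]]]' 45
python3 -m jog '[[[-1,0,0,0,0],[-1,0,0,0,0],[-1,0,0,0,0],[-1,0,0,0,0],[-1,0,0,0,0]]]'
python3 - <<'E'
from h import *
go([.4555,-.3361,.034],.917)
E
```

```text
time: 1.57
tool_pos: [0.4568, -0.338, 0.0389]
tool_rot: [3.139, 0.0, 0.911]
contact_force: [-0.5, -1.5, 0.4]
opening: 0.0825
grip_force: 0.0
time: 1.98
tool_pos: [0.4567, -0.3366, 0.0374]
tool_rot: [3.141, 0.0, 0.913]
contact_force: [1.0, 0.2, 0.6]
opening: 0.0498
grip_force: 0.0
t 1.98 pos [ 0.4567 -0.3366  0.0374] yaw 0.9129 shift [-0.0003 -0.0013  0.0034] turn -0.0041
```

```bash
for i in 1; do python3 -m jog '[[[-1,0,0,0.002,0],[-1,0,0,0.002,0],[-1,0,0,0.002,0],[-1,0,0,0.002,0],[-1,0,0,0.002,0]]]'; python3 -m jog '[[[-1,0,0,0,0],[-1,0,0,0,0],[-1,0,0,0,0]]]'; done
python3 - <<'E'
from h import *
m=robot.observe();print({k:np.round(m[k],4) for k in m if k not in('qvel','joint_efforts')})
E
```

```text
time: 2.4
tool_pos: [0.4566, -0.3366, 0.035]
tool_rot: [-3.142, 0.0, 0.913]
contact_force: [-0.9, -0.0, 1.3]
opening: 0.0167
grip_force: 0.0
time: 2.65
tool_pos: [0.4566, -0.3366, 0.035]
tool_rot: [3.142, 0.0, 0.913]
contact_force: [-0.5, -0.9, -0.3]
opening: 0.0007
grip_force: 0.0
{'time': np.float64(2.65), 'qpos': array([-7.7030e-01,  6.0750e-01,  1.6169e+00, -1.0000e-04,  9.1720e-01,
       -1.1240e-01]), 'tool_pos': array([ 0.4566, -0.3366,  0.035 ]), 'tool_rot': array([3.1416e+00, 1.0000e-04, 9.1290e-01]), 'contact_force': array([-0.5379, -0.8513, -0.3479]), 'torque': array([-0.0473,  0.0121,  0.0159]), 'grip_force': np.float64(0.0), 'opening': np.float64(0.0007)}
```

```bash
python3 - <<'E'
from h import *
_,w=snap('wrist','w2.png');_,s=snap('scene','s2.png')
s=cv2.resize(s[195:295,120:260],(700,500))
w=w[100:400,60:580]
cv2.imwrite('pics/c2.png',np.vstack([cv2.resize(w,(520,300)),cv2.resize(s,(520,300))])[:,:,::-1])
E
```

```text
(no output)
```

View pics/c2.png

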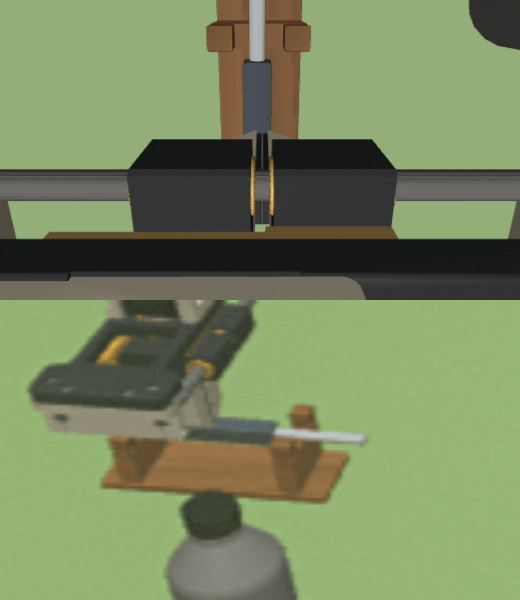

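The wrist view shows the fingers shut, and the handle seems to end at them (crop 257,130). I need to check whether the bar is between the pads.

```bash
python3 - <<'E'
from h import *
o=robot.observe()
def proj(n,X):
    m=robot.camera_model(n);K=m['camera_matrix']
    if n=='wrist':
        Rt=R.from_euler('xyz',o['tool_rot']).as_matrix();M=m['mount'];p=Rt@M[:3,3]+o['tool_pos'];Q=Rt@M[:3,:3]
    else: p=m['position'];Q=R.from_euler('xyz',m['attitude']).as_matrix()
    c=K@(Q.T@(np.array(X)-p));return (c[:2]/c[2]).round(1)
d=np.array([np.cos(.915),np.sin(.915),0])
g=np.array([.4555,-.3361,.045])
for nm,X in [('junc top',g+.045*d+[0,0,.007]),('grasp',o['tool_pos']+[0,0,.011]),('tip of fingers',o['tool_pos']-[0,0,.008]),('pad front edge',o['tool_pos']+.0095*d+[0,0,.011]),('bar centre top',g+[0,0,.007]),('tip',g+.1*d)]:
    w=proj('wrist',X);s=proj('scene',X);print(nm,w,'crop',w-[60,100],'scene',s,'crop',(s-[120,195])*[520/140,3]+[0,300])
E
```

```text
junc top [316.9 163.8] crop [256.9  63.8] scene [193.1 237.4] crop [271.51428571 427.2       ]
grasp [319.9 245.5] crop [259.9 145.5] scene [173.8 238.2] crop [199.82857143 429.6       ]
tip of fingers [320.1 232.1] crop [260.1 132.1] scene [175.2 244.4] crop [205.02857143 448.2       ]
pad front edge [319.8 228.7] crop [259.8 128.7] scene [177.9 238.5] crop [215.05714286 430.5       ]
bar centre top [317.6 250.7] crop [257.6 150.7] scene [173.4 235.8] crop [198.34285714 422.4       ]
tip [316.1  40.5] crop [256.1 -59.5] scene [217.8 241.7] crop [363.25714286 440.1       ]
```

```bash
python3 - <<'E'
import cv2,numpy as np
w=cv2.imread('pics/w2.png');s=cv2.imread('pics/s2.png')
cv2.imwrite('pics/c3.png',np.hstack([cv2.resize(w[180:340,270:370],(360,576),interpolation=2),cv2.resize(s[205:269,150:198],(432,576),interpolation=2)]))
E
```

```text
(no output)
```

View pics/c3.png

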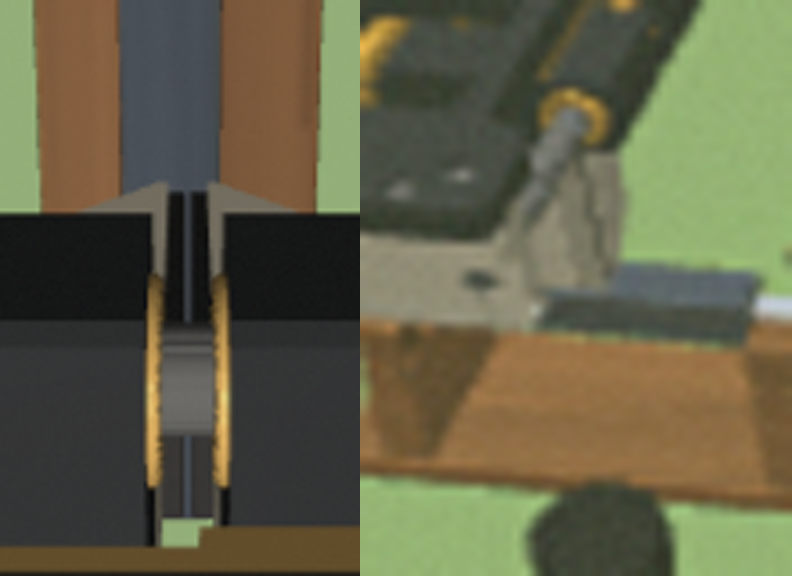

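```bash
python3 - <<'E'
from h import *
print(robot.nose_length)
o=robot.observe()
x,e=tri([ray(robot.camera_model('wrist'),(322,233),o),ray(robot.camera_model('scene'),(176.7,237))]);print(x,e)
Rt=R.from_euler('xyz',o['tool_rot']).as_matrix();print(Rt.T@(x-o['tool_pos']))
E
python3 -m jog '[[[1,0,0,-0.02,0],[1,0,0,-0.04,0],[1,0,0,-0.06,0],[1,0,0,-0.08,0],[1,0,0,-0.08,0]]]'
python3 -m jog '[[[1,0,0,0,0],[1,0,0,0,0],[1,0,0,0,0],[1,0,0,0,0],[1,0,0,0,0]]]'
```

```text
0.008
[ 0.46281767 -0.33049908  0.05138059] [0.0005378983491414242, 0.0005378983491415205]
[ 0.00867317  0.00120075 -0.01634062]
time: 3.17
tool_pos: [0.4583, -0.3382, 0.1191]
tool_rot: [3.134, 0.001, 0.913]
contact_force: [-0.4, -0.6, 1.1]
opening: 0.029
grip_force: 0.0
time: 3.58
tool_pos: [0.4562, -0.3363, 0.1141]
tool_rot: [-3.14, -0.0, 0.913]
contact_force: [-0.3, -0.4, 0.6]
opening: 0.0627
grip_force: 0.0
```

The wrist and scene views agree that the fingertips sit about 24 mm higher than stated, at tool z ≈ -16 mm. They shut above the bar without touching it. I'll grasp lower.

```bash
python3 -m jog '[[[-0.1,0,0,0.03,0],[-0.1,0,0,0.06,0],[-0.1,0,0,0.085,0],[-0.1,0,0,0.097,0],[-0.1,0,0,0.097,0]]]'
python3 -m jog '[[[-1,0,0,0,0],[-1,0,0,0,0],[-1,0,0,0,0],[-1,0,0,0,0],[-1,0,0,0,0]]]' 50
python3 -m jog '[[[-1,0,0,0,0],[-1,0,0,0,0],[-1,0,0,0,0],[-1,0,0,0,0],[-1,0,0,0,0]]]'
```

```text
time: 4.0
tool_pos: [0.4547, -0.3349, 0.0145]
tool_rot: [-3.135, -0.001, 0.913]
contact_force: [-0.4, 1.1, 0.6]
opening: 0.0422
grip_force: 0.0
time: 4.42
tool_pos: [0.4569, -0.3369, 0.019]
tool_rot: [3.14, 0.0, 0.913]
contact_force: [-0.5, 0.1, 3.3]
opening: 0.0134
grip_force: 49.9
time: 4.83
tool_pos: [0.4569, -0.3369, 0.019]
tool_rot: [3.14, 0.0, 0.913]
contact_force: [-0.6, 0.8, 6.3]
opening: 0.0135
grip_force: 49.9
```

```bash
python3 -m jog '[[[-1,0,0,-0.01,0],[-1,0,0,-0.03,0],[-1,0,0,-0.06,0],[-1,0,0,-0.1,0],[-1,0,0,-0.14,0]]]'
python3 -m jog '[[[-1,0.03,0.012,0,0],[-1,0.065,0.028,0,0],[-1,0.1,0.043,0,0],[-1,0.135,0.058,0,0],[-1,0.17,0.073,0,0]]]'
python3 -m jog '[[[-1,0.035,0.016,0.01,0],[-1,0.07,0.032,0.03,0],[-1,0.07,0.032,0.055,0],[-1,0.07,0.032,0.055,0],[-1,0.07,0.032,0.055,0]]]'
python3 - <<'E'
from h import *
o,im=snap('wrist','w4.png'); np.save('w4.npy',[o['tool_pos'],o['tool_rot']]);print(o['tool_pos'],o['tool_rot'],o['contact_force'],o['opening'])
E
```

```text
time: 5.25
tool_pos: [0.4559, -0.3359, 0.1593]
tool_rot: [-3.139, -0.0, 0.913]
contact_force: [1.0, -0.9, -1.2]
opening: 0.0137
grip_force: 49.9
time: 5.67
tool_pos: [0.6194, -0.2456, 0.1586]
tool_rot: [3.142, 0.0, 0.913]
contact_force: [1.3, -2.2, -2.2]
opening: 0.0134
grip_force: 49.9
time: 6.08
tool_pos: [0.6849, -0.2103, 0.1012]
tool_rot: [-3.137, 0.002, 0.913]
contact_force: [0.0, -1.0, -0.5]
opening: 0.0138
grip_force: 49.9
[ 0.68491176 -0.21026903  0.10118846] [-3.13665278e+00  1.82927903e-03  9.13453795e-01] [ 0.009365   -0.95800648 -0.51815088] 0.01376513286751516
```

View pics/w4.png

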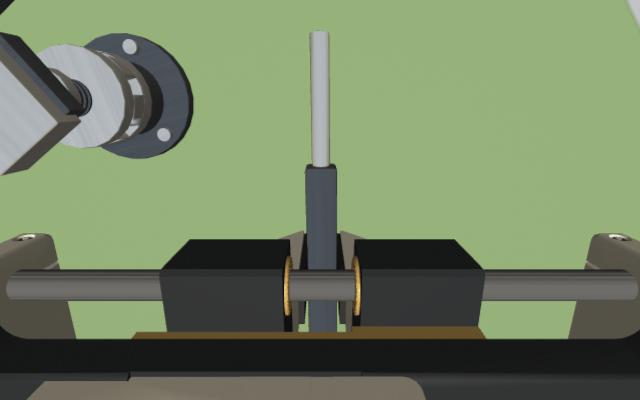

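```bash
cat > hole.py <<'E'
from h import *
from scipy.optimize import least_squares
m=robot.camera_model('wrist')
def P(o,X):
    Rt=R.from_euler('xyz',o['tool_rot']).as_matrix();M=m['mount'];c=(np.asarray(X)-(Rt@M[:3,3]+o['tool_pos']))@(Rt@M[:3,:3])
    c=c@m['camera_matrix'].T;return c[...,:2]/c[...,2:]
def strip(im,o,ax):
    ph=np.radians(np.arange(-130,60.1,.5));z=np.arange(.030,.0751,.0005)[::-1]
    X=np.stack(np.broadcast_arrays(ax[0]+.03*np.cos(ph)[None],ax[1]+.03*np.sin(ph)[None],z[:,None]),-1)
    q=P(o,X).astype(np.float32);return cv2.remap(im,q[...,0],q[...,1],cv2.INTER_LINEAR)
E
python3 - <<'E'
from hole import *
p,r=np.load('w4.npy');o=dict(tool_pos=p,tool_rot=r)
im=cv2.imread('pics/w4.png');h=cv2.cvtColor(im,cv2.COLOR_BGR2HSV)
g=((h[...,0]>30)&(h[...,0]<60)&(h[...,1]>60)).astype(np.uint8)
pts=[]
for y in range(45,156,3):
    row=np.where(g[y,110:280]==0)[0]
    if len(row): pts.append((110+row.max()+.5,y))
W=np.array([atz(ray(m,q,o),0)[:2] for q in pts])
f=least_squares(lambda c:np.hypot(*(W-c).T)-.046,[.615,-.061],loss='soft_l1',f_scale=.0005);print('axis',f.x,np.abs(f.fun).max())
# rod in tool frame, at bar height tool z -0.026
Rt=R.from_euler('xyz',o['tool_rot']).as_matrix()
for q in ((319.5,31),(321,166)):
    a=atz(ray(m,q,o),p[2]+.026);print('rod',Rt.T@(a-p))
print(P(o,[[*f.x,.069],[*f.x,.0]]))
ax=f.x;s=strip(im,o,ax);np.save('ax.npy',ax)
v=np.full((600,800,3),255,np.uint8);v[:382,:]=cv2.resize(im[20:165,30:220],None,fx=800/190,fy=382/145,interpolation=2)[:382]
s=cv2.resize(s,(762,180));v[395:575,10:772]=s
for d in range(-120,61,30):
    x=10+(d+130)*4;cv2.line(v,(x,575),(x,588),(0,0,255),1);cv2.putText(v,str(d),(x+2,598),0,.4,(0,0,0))
cv2.imwrite('pics/c4.png',v)
E
```

```text
axis [ 0.61426798 -0.0601861 ] 0.000434859162966747
rod [ 0.10067888  0.00025218 -0.02618578]
rod [ 0.04540413  0.00073056 -0.02608703]
[[ 71.30264576  97.70910407]
 [134.23655513  98.50957079]]
```

View pics/c4.png

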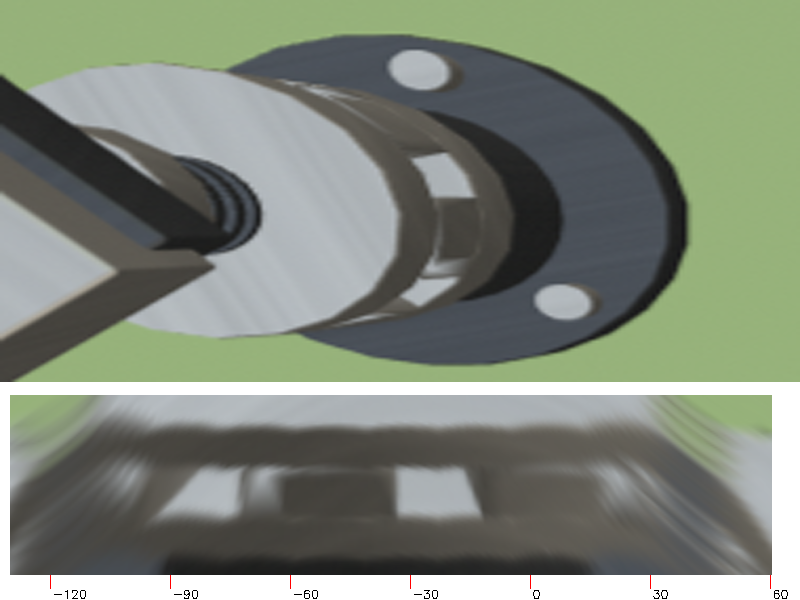

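The lit patches in the unrolled strip are hole floors, so the holes are at azimuths of about -23° and -83°. The jack axis is at (0.6143,-0.0602) and the rod tip at tool x 0.1007. I'll start with the hole at -23°.

```bash
python3 -m jog '[[[-1,0.022,-0.001,0,-0.12],[-1,0.045,-0.002,0,-0.24],[-1,0.067,-0.004,0,-0.36],[-1,0.09,-0.005,0,-0.48],[-1,0.1125,-0.0066,0,-0.6]]]'
python3 -m jog '[[[-1,0,0,0,-0.12],[-1,0,0,0,-0.24],[-1,0,0,0,-0.36],[-1,0,0,0,-0.48],[-1,0,0,0,-0.6]]]'
python3 -m jog '[[[-1,0,0,0,-0.12],[-1,0,0,0,-0.24],[-1,0,0,0,-0.36],[-1,0,0,0,-0.48],[-1,0,0,0,-0.6]]]'
python3 -m jog '[[[-1,0,0,0,0],[-1,0,0,0,0]]]'
python3 - <<'E'
from h import *
a=np.radians(-23);ax=np.load('ax.npy')
go([*(ax+.1457*np.array([np.cos(a),np.sin(a)])),.026],a+np.pi)
o,im=snap('wrist','w5.png'); np.save('w5.npy',[o['tool_pos'],o['tool_rot']])
from hole import *
# refine: hole bright patch on strip & rod line
h=strip(im,o,ax); ph=np.arange(-130,60.1,.5);z=np.arange(.030,.0751,.0005)[::-1]
g=cv2.cvtColor(h,cv2.COLOR_RGB2GRAY)
for zz in (.047,.048,.050):
    r=g[np.argmin(abs(z-zz))]; print(zz,[(int(p),int(v)) for p,v in zip(ph,r) if -50<=p<=5 and p%2==0])
E
```

```text
time: 6.55
tool_pos: [0.7507, -0.119, 0.1067]
tool_rot: [3.138, 0.001, 1.516]
contact_force: [0.5, -0.4, -1.9]
opening: 0.0139
grip_force: 49.9
time: 6.97
tool_pos: [0.7502, -0.1197, 0.1066]
tool_rot: [3.139, 0.003, 2.117]
contact_force: [-0.3, 0.3, -0.9]
opening: 0.0137
grip_force: 49.9
time: 7.38
tool_pos: [0.7501, -0.1198, 0.1066]
tool_rot: [3.141, 0.004, 2.717]
contact_force: [-0.5, 0.8, -2.0]
opening: 0.0131
grip_force: 49.9
time: 7.55
tool_pos: [0.7502, -0.1193, 0.1057]
tool_rot: [3.141, 0.003, 2.708]
contact_force: [-0.8, 0.3, -0.3]
opening: 0.0139
grip_force: 49.9
t 7.55 pos [ 0.7502 -0.1193  0.1057] yaw 2.7075 shift [0.0028 0.0012 0.0797] turn -0.0326
0.047 [(-50, 64), (-48, 64), (-46, 64), (-44, 64), (-42, 65), (-40, 65), (-38, 66), (-36, 70), (-34, 129), (-32, 173), (-30, 168), (-28, 166), (-26, 169), (-24, 172), (-22, 169), (-20, 169), (-18, 173), (-16, 159), (-14, 152), (-12, 85), (-10, 69), (-8, 73), (-6, 73), (-4, 74), (-2, 73), (0, 75), (2, 76), (4, 76)]
0.048 [(-50, 64), (-48, 64), (-46, 65), (-44, 64), (-42, 65), (-40, 65), (-38, 66), (-36, 72), (-34, 126), (-32, 172), (-30, 174), (-28, 173), (-26, 173), (-24, 172), (-22, 173), (-20, 173), (-18, 173), (-16, 165), (-14, 162), (-12, 84), (-10, 69), (-8, 73), (-6, 74), (-4, 74), (-2, 74), (0, 75), (2, 76), (4, 76)]
0.05 [(-50, 65), (-48, 64), (-46, 66), (-44, 65), (-42, 64), (-40, 66), (-38, 67), (-36, 74), (-34, 119), (-32, 172), (-30, 172), (-28, 172), (-26, 173), (-24, 170), (-22, 172), (-20, 172), (-18, 172), (-16, 172), (-14, 160), (-12, 83), (-10, 70), (-8, 73), (-6, 74), (-4, 75), (-2, 75), (0, 75), (2, 76), (4, 77)]
```

```bash
python3 -m jog '[[[-1,0.0,0.001,0.025,-0.027],[-1,0,0.001,0.05,-0.027],[-1,0,0.001,0.0795,-0.027],[-1,0,0.001,0.0795,-0.027],[-1,0,0.001,0.0795,-0.027]]]'
python3 -m jog '[[[-1,0,0,0,0],[-1,0,0,0,0],[-1,0,0,0,0]]]'
cat > chk.py <<'E'
from h import *
import sys
ax=np.load('ax.npy');o=robot.observe();d=o['tool_pos'][:2]-ax;r=np.hypot(*d)
Rt=R.from_euler('xyz',o['tool_rot']).as_matrix();v=(Rt.T@np.array([ax[0],ax[1],o['tool_pos'][2]])-Rt.T@o['tool_pos'])
F=o['contact_force'];ft=Rt.T@F
print('t %.2f z %.4f az %.2f yaw-180 %.2f axis in tool x %.4f y %.4f | tool F'%(o['time'],o['tool_pos'][2],np.degrees(np.arctan2(d[1],d[0])),(np.degrees(o['tool_rot'][2])%360)-180,v[0],v[1]),ft.round(1),'T_axis %.2f'%(d[0]*F[1]-d[1]*F[0]),'Mz %.2f'%o['torque'][2])
E
python3 chk.py
```

```text
time: 8.02
tool_pos: [0.7492, -0.117, 0.0224]
tool_rot: [-3.141, -0.004, 2.737]
contact_force: [0.8, 0.8, -1.0]
opening: 0.0136
grip_force: 49.9
time: 8.27
tool_pos: [0.7518, -0.1174, 0.0263]
tool_rot: [3.141, 0.004, 2.739]
contact_force: [-0.2, 0.3, -1.3]
opening: 0.0131
grip_force: 49.9
t 8.27 z 0.0263 az -22.58 yaw-180 -23.05 axis in tool x 0.1489 y -0.0012 | tool F [0.3 0.2 1.3] T_axis 0.03 Mz 0.08
```

```bash
python3 -m jog '[[[-1,0.008,-0.0015,0,0],[-1,0.014,-0.0015,0,0],[-1,0.018,-0.0015,0,0],[-1,0.022,-0.0015,0,0],[-1,0.022,-0.0015,0,0]]]' |grep contact; python3 chk.py
python3 -m jog '[[[-1,0.005,0,0,0],[-1,0.01,0,0,0],[-1,0.014,0,0,0],[-1,0.014,0,0,0],[-1,0.014,0,0,0]]]' |grep contact; python3 chk.py
```

```text
contact_force: [-0.7, 0.1, -1.9]
t 8.68 z 0.0245 az -23.15 yaw-180 -23.02 axis in tool x 0.1253 y 0.0003 | tool F [ 0.7 -0.2  1.9] T_axis -0.02 Mz -0.02
contact_force: [-0.9, 0.8, 0.5]
t 9.10 z 0.0237 az -23.25 yaw-180 -23.02 axis in tool x 0.1110 y 0.0004 | tool F [ 1.1  0.4 -0.5] T_axis 0.04 Mz -0.01
```

```bash
python3 -m jog '[[[-1,-0.0014,-0.0113,0,0.1],[-1,0.0003,-0.0225,0,0.2],[-1,0.003,-0.0334,0,0.3],[-1,0.0069,-0.044,0,0.4],[-1,0.0118,-0.0542,0,0.5]]]' |grep contact; python3 chk.py
python3 -m jog '[[[-1,0.0006,-0.0113,0,0.1],[-1,0.0023,-0.0225,0,0.2],[-1,0.0051,-0.0334,0,0.3],[-1,0.0089,-0.044,0,0.4],[-1,0.0138,-0.0542,0,0.5]]]' |grep contact; python3 chk.py
```

```text
contact_force: [7.7, 8.6, -0.3]
t 9.52 z 0.0241 az -50.15 yaw-180 -52.04 axis in tool x 0.1138 y -0.0038 | tool F [ 2.1 11.4  0.4] T_axis 1.30 Mz -0.83
contact_force: [11.4, 4.8, -1.6]
t 9.93 z 0.0246 az -78.49 yaw-180 -80.72 axis in tool x 0.1140 y -0.0044 | tool F [ 2.9 12.   1.7] T_axis 1.38 Mz -0.88
```

```bash
sed -i "s/'Mz %.2f'%o\['torque'\]\[2\]/'NET %.2f'%(d[0]*F[1]-d[1]*F[0]+o['torque'][2])/" chk.py
python3 -m jog '[[[-1,0.0006,-0.0113,0,0.1],[-1,0.0023,-0.0225,0,0.2],[-1,0.0051,-0.0334,0,0.3],[-1,0.0089,-0.044,0,0.4],[-1,0.0138,-0.0542,0,0.5]]]' |grep contact; python3 chk.py
python3 -m jog '[[[-1,0,0,0,0],[-1,0,0,0,0],[-1,0,0,0,0]]]' |grep contact; python3 chk.py
```

```text
contact_force: [10.0, -2.1, -2.5]
t 10.35 z 0.0249 az -106.61 yaw-180 -109.38 axis in tool x 0.1139 y -0.0055 | tool F [ 1.3 10.1  2.6] T_axis 1.16 NET 0.44
contact_force: [7.6, -2.0, -2.3]
t 10.60 z 0.0248 az -106.86 yaw-180 -109.08 axis in tool x 0.1141 y -0.0044 | tool F [0.6 7.8 2.4] T_axis 0.90 NET 0.24
```

```bash
python3 -m jog '[[[-1,0,0.004,0,0],[-1,-0.01,0.004,0,0],[-1,-0.02,0.004,0,0],[-1,-0.03,0.004,0,0],[-1,-0.038,0.004,0,0]]]' |grep contact; python3 chk.py
python3 -m jog '[[[-1,0,0,-0.005,0],[-1,0,0,-0.03,0],[-1,0,0,-0.06,0],[-1,0,0,-0.08,0],[-1,0,0,-0.08,0]]]' |grep contact; python3 chk.py
python3 -m jog '[[[-1,0.0011,0.0182,0,-0.12],[-1,0.0044,0.0361,0,-0.24],[-1,0.0098,0.0535,0,-0.36],[-1,0.0172,0.0702,0,-0.48],[-1,0.0224,0.0794,0,-0.55]]]' |grep contact
python3 -m jog '[[[-1,0.0011,0.0182,0,-0.12],[-1,0.0044,0.0361,0,-0.24],[-1,0.0098,0.0535,0,-0.36],[-1,0.0172,0.0702,0,-0.48],[-1,0.0224,0.0794,0,-0.55]]]' |grep contact
python3 -m jog '[[[-1,0,0,0,0],[-1,0,0,0,0],[-1,0,0,0,0]]]' |grep contact; python3 chk.py
cat > look.py <<'E'
from hole import *
import sys
o,im=snap('wrist',sys.argv[1]);ax=np.load('ax.npy');g=cv2.cvtColor(strip(im,o,ax),cv2.COLOR_RGB2GRAY).astype(float)
ph=np.arange(-130,60.1,.5);z=np.arange(.030,.0751,.0005)[::-1]
r=g[(z>.0468)&(z<.050)].mean(0);b=r>120
e=np.flatnonzero(np.diff(b.astype(int)));print('edges',[(float(ph[i]),'+' if b[i+1] else '-') for i in e])
print([(int(p),int(v)) for p,v in zip(ph,r) if p%5==0])
E
python3 look.py w6.png
```

```text
contact_force: [1.1, 0.1, -1.1]
t 11.02 z 0.0230 az -107.62 yaw-180 -108.98 axis in tool x 0.1533 y -0.0036 | tool F [0.5 1.  1.1] T_axis 0.15 NET 0.19
contact_force: [2.2, -0.1, -1.2]
t 11.43 z 0.1085 az -106.35 yaw-180 -108.97 axis in tool x 0.1521 y -0.0070 | tool F [0.6 2.1 1.2] T_axis 0.32 NET 0.30
contact_force: [0.0, 0.3, -1.4]
contact_force: [-0.7, -0.1, -2.8]
contact_force: [0.3, 0.8, -1.7]
t 12.52 z 0.1026 az -45.48 yaw-180 -46.09 axis in tool x 0.1554 y -0.0017 | tool F [0.3 0.8 1.7] T_axis 0.12 NET 0.16
edges [(-84.5, '+'), (-83.0, '-'), (-51.0, '+'), (-45.0, '-'), (-43.0, '+'), (-22.5, '-')]
[(-130, 0), (-125, 0), (-120, 0), (-115, 0), (-110, 0), (-105, 0), (-100, 0), (-95, 0), (-90, 0), (-85, 67), (-80, 68), (-75, 63), (-70, 62), (-65, 63), (-60, 64), (-55, 63), (-50, 125), (-45, 121), (-40, 173), (-35, 177), (-30, 176), (-25, 172), (-20, 67), (-15, 72), (-10, 74), (-5, 0), (0, 0), (5, 0), (10, 0), (15, 0), (20, 0), (25, 0), (30, 0), (35, 0), (40, 0), (45, 0), (50, 0), (55, 0), (60, 0)]
```

```bash
cat > tgt.py <<'E'
from h import *
import sys
a=np.radians(float(sys.argv[1]));ax=np.load('ax.npy');go([*(ax+float(sys.argv[2])*np.array([np.cos(a),np.sin(a)])),float(sys.argv[3])],a+np.pi)
E
python3 tgt.py -32.7 .15 .0255
python3 -m jog '[[[-1,0.0011,0.018,0,-0.12],[-1,0.0044,0.035,0,-0.234],[-1,0.0044,0.035,0.025,-0.234],[-1,0.0044,0.035,0.05,-0.234],[-1,0.0044,0.035,0.077,-0.234]]]' |grep contact
python3 -m jog '[[[-1,0,0,0,0],[-1,0,0,0,0],[-1,0,0,0,0]]]' |grep contact; python3 chk.py; python3 tgt.py -32.7 .15 .0255
```

```text
t 12.57 pos [ 0.7233 -0.1713  0.103 ] yaw 2.3372 shift [0.0097 0.0333 0.0775] turn -0.2336
contact_force: [0.0, 0.4, -1.4]
contact_force: [0.7, 0.2, -1.6]
t 13.23 z 0.0284 az -32.26 yaw-180 -32.60 axis in tool x 0.1570 y -0.0010 | tool F [-0.5  0.6  1.6] T_axis 0.09 NET 0.15
t 13.23 pos [ 0.747  -0.144   0.0284] yaw 2.5725 shift [ 0.007  -0.0012  0.0029] turn 0.0017
```

```bash
python3 -m jog '[[[-1,0.007,-0.0015,0.002,0],[-1,0.014,-0.0015,0.002,0],[-1,0.014,-0.0015,0.002,0],[-1,0.014,-0.0015,0.002,0]]]' |grep contact; python3 chk.py
python3 -m jog '[[[-1,0.006,0,0,0],[-1,0.012,0,0,0],[-1,0.017,0,0,0],[-1,0.017,0,0,0]]]' |grep contact; python3 chk.py
```

```text
contact_force: [-0.0, -0.5, -1.9]
t 13.57 z 0.0273 az -32.59 yaw-180 -32.55 axis in tool x 0.1432 y 0.0001 | tool F [-0.2 -0.4  1.9] T_axis -0.06 NET -0.06
contact_force: [0.1, 0.2, -2.1]
t 13.90 z 0.0247 az -32.60 yaw-180 -32.51 axis in tool x 0.1238 y 0.0002 | tool F [0.  0.2 2.1] T_axis 0.02 NET 0.04
```

```bash
python3 -m jog '[[[-1,0.006,0,0,0],[-1,0.012,0,0,0],[-1,0.012,0,0,0],[-1,0.012,0,0,0]]]' |grep contact; python3 chk.py
```

```text
contact_force: [0.6, -0.7, -1.9]
t 14.23 z 0.0246 az -32.66 yaw-180 -32.52 axis in tool x 0.1126 y 0.0003 | tool F [-0.8 -0.2  1.9] T_axis -0.03 NET -0.07
```

```bash
cat >> chk.py <<'E'
print('   collar hole est %.1f'%((np.degrees(o['tool_rot'][2])%360)-180+np.degrees(np.arcsin(-v[1]/.02))+3.7))
E
python3 -m jog '[[[-1,0.0006,-0.0113,0,0.1],[-1,0.0023,-0.0225,0,0.2],[-1,0.0051,-0.0334,0,0.3],[-1,0.0089,-0.044,0,0.4],[-1,0.0138,-0.0542,0,0.5]]]' |grep contact; python3 chk.py
python3 -m jog '[[[-1,0.0006,-0.0113,0,0.1],[-1,0.0023,-0.0225,0,0.2],[-1,0.0051,-0.0334,0,0.3],[-1,0.0089,-0.044,0,0.4],[-1,0.0138,-0.0542,0,0.5]]]' |grep contact; python3 chk.py
```

```text
contact_force: [8.2, 8.0, -2.1]
t 14.65 z 0.0253 az -59.78 yaw-180 -61.56 axis in tool x 0.1131 y -0.0035 | tool F [ 3.1 11.   2.2] T_axis 1.26 NET 0.46
   collar hole est -47.8
contact_force: [10.8, 3.1, -3.6]
t 15.07 z 0.0257 az -88.16 yaw-180 -90.24 axis in tool x 0.1132 y -0.0041 | tool F [ 3.2 10.7  3.7] T_axis 1.23 NET 0.51
   collar hole est -74.7
```

```bash
python3 -m jog '[[[-1,0.0006,-0.0113,0,0.1],[-1,0.0023,-0.0225,0,0.2],[-1,0.0035,-0.028,0,0.25],[-1,0.0051,-0.0334,0,0.3],[-1,0.0069,-0.0387,0,0.35]]]' |grep contact; python3 chk.py
for i in 1; do python3 -m jog '[[[-1,0.0001,-0.0045,0,0.04],[-1,0.0004,-0.009,0,0.08]]]' |grep contact; python3 chk.py
python3 -m jog '[[[-1,0.0001,-0.0045,0,0.04],[-1,0.0004,-0.009,0,0.08]]]' |grep contact; python3 chk.py
python3 -m jog '[[[-1,0.0001,-0.0045,0,0.04],[-1,0.0004,-0.009,0,0.08]]]' |grep contact; python3 chk.py; done
```

```text
contact_force: [9.8, -1.4, -4.3]
t 15.48 z 0.0259 az -107.89 yaw-180 -110.15 axis in tool x 0.1132 y -0.0045 | tool F [2.1 9.6 4.4] T_axis 1.11 NET 0.36
   collar hole est -93.5
contact_force: [9.3, -3.3, -4.1]
t 15.65 z 0.0259 az -112.41 yaw-180 -114.70 axis in tool x 0.1132 y -0.0045 | tool F [0.8 9.8 4.2] T_axis 1.11 NET 0.42
   collar hole est -97.9
contact_force: [9.7, -5.2, -4.8]
t 15.82 z 0.0258 az -116.93 yaw-180 -119.27 axis in tool x 0.1132 y -0.0046 | tool F [ 0.2 11.   4.9] T_axis 1.25 NET 0.57
   collar hole est -102.2
contact_force: [7.1, -5.6, -4.2]
t 15.98 z 0.0258 az -121.48 yaw-180 -123.86 axis in tool x 0.1131 y -0.0047 | tool F [-0.8  9.   4.2] T_axis 1.02 NET 0.32
   collar hole est -106.6
```

```bash
echo 'n=d[0]*F[1]-d[1]*F[0]+o["torque"][2]; sys.exit(n>.68 or v[1]<-.0056)' >> chk.py
python3 -m jog '[[[-1,0.0001,-0.0045,0,0.04],[-1,0.0004,-0.009,0,0.08]]]' |grep -v . ; python3 chk.py && 
python3 -m jog '[[[-1,0.0001,-0.0045,0,0.04],[-1,0.0004,-0.009,0,0.08]]]' |grep -v . ; python3 chk.py && 
(python3 -m jog '[[[-1,0.0001,-0.0045,0,0.04],[-1,0.0004,-0.009,0,0.08]]]' |grep -v . ; python3 chk.py) && 
(python3 -m jog '[[[-1,0.0001,-0.0045,0,0.04],[-1,0.0004,-0.009,0,0.08]]]' |grep -v . ; python3 chk.py)
```

```text
t 16.15 z 0.0257 az -126.04 yaw-180 -128.44 axis in tool x 0.1131 y -0.0047 | tool F [-1.1  9.3  3.9] T_axis 1.05 NET 0.38
   collar hole est -111.0
t 16.15 z 0.0257 az -126.04 yaw-180 -128.44 axis in tool x 0.1131 y -0.0047 | tool F [-1.1  9.3  3.9] T_axis 1.05 NET 0.38
   collar hole est -111.0False
False
```

```bash
sed -i 's/sys.exit(n>.68 or v\[1\]<-.0056)/sys.exit(int(n>.68 or v[1]<-.0056))/' chk.py
(python3 -m jog '[[[-1,0.0001,-0.0045,0,0.04],[-1,0.0004,-0.009,0,0.08]]]' >/dev/null; python3 chk.py) && 
(python3 -m jog '[[[-1,0.0001,-0.0045,0,0.04],[-1,0.0004,-0.009,0,0.08]]]' >/dev/null; python3 chk.py) && 
(python3 -m jog '[[[-1,0.0001,-0.0045,0,0.04],[-1,0.0004,-0.009,0,0.08]]]' >/dev/null; python3 chk.py) && 
(python3 -m jog '[[[-1,0.0001,-0.0045,0,0.04],[-1,0.0004,-0.009,0,0.08]]]' >/dev/null; python3 chk.py) && 
(python3 -m jog '[[[-1,0.0001,-0.0045,0,0.04],[-1,0.0004,-0.009,0,0.08]]]' >/dev/null; python3 chk.py)
```

```text
t 16.32 z 0.0257 az -130.63 yaw-180 -133.02 axis in tool x 0.1130 y -0.0047 | tool F [-1.4  8.9  3.8] T_axis 1.01 NET 0.25
   collar hole est -115.7
t 16.48 z 0.0256 az -135.24 yaw-180 -137.60 axis in tool x 0.1130 y -0.0047 | tool F [-4.1 10.3  3.4] T_axis 1.15 NET 0.41
   collar hole est -120.4
t 16.65 z 0.0255 az -139.90 yaw-180 -142.19 axis in tool x 0.1129 y -0.0045 | tool F [-4.5  9.7  4.3] T_axis 1.08 NET 0.32
   collar hole est -125.5
t 16.82 z 0.0254 az -144.58 yaw-180 -146.77 axis in tool x 0.1129 y -0.0043 | tool F [-4.7 10.   2.6] T_axis 1.11 NET 0.33
   collar hole est -130.6
t 16.98 z 0.0253 az -149.25 yaw-180 -151.36 axis in tool x 0.1129 y -0.0041 | tool F [-5.2 11.2  2.3] T_axis 1.25 NET 0.43
   collar hole est -135.7
```

```bash
python3 -m jog '[[[-1,0,0.004,0,0],[-1,-0.01,0.004,0,0],[-1,-0.02,0.004,0,0],[-1,-0.03,0.004,0,0],[-1,-0.039,0.004,0,0]]]' |grep contact; python3 chk.py
python3 -m jog '[[[-1,0,0,-0.005,0],[-1,0,0,-0.03,0],[-1,0,0,-0.06,0],[-1,0,0,-0.08,0],[-1,0,0,-0.08,0]]]' |grep contact
python3 -m jog '[[[-1,0.0012,0.019,0,-0.125],[-1,0.0047,0.0376,0,-0.25],[-1,0.0105,0.0557,0,-0.375],[-1,0.0186,0.0729,0,-0.5],[-1,0.0283,0.0883,0,-0.62]]]' |grep contact
python3 -m jog '[[[-1,0.0012,0.019,0,-0.125],[-1,0.0047,0.0376,0,-0.25],[-1,0.0105,0.0557,0,-0.375],[-1,0.0186,0.0729,0,-0.5],[-1,0.0283,0.0883,0,-0.62]]]' |grep contact
python3 -m jog '[[[-1,0,0,0,0],[-1,0,0,0,0],[-1,0,0,0,0]]]' |grep contact; python3 chk.py
python3 look.py w7.png
```

```text
contact_force: [-0.4, -0.7, -2.1]
t 17.40 z 0.0244 az -149.85 yaw-180 -151.13 axis in tool x 0.1535 y -0.0034 | tool F [-0.6  0.4  2.1] T_axis 0.06 NET 0.11
   collar hole est -137.6
contact_force: [0.8, -0.3, -1.8]
contact_force: [-0.5, 0.3, -1.9]
contact_force: [0.7, -0.1, -1.1]
contact_force: [-0.2, 0.5, -2.4]
t 18.90 z 0.1035 az -79.93 yaw-180 -80.21 axis in tool x 0.1554 y -0.0008 | tool F [ 0.5 -0.1  2.4] T_axis -0.02 NET -0.01
   collar hole est -74.3
edges [(-84.5, '+'), (-63.0, '-'), (-59.5, '+'), (-53.5, '-')]
[(-130, 0), (-125, 0), (-120, 51), (-115, 67), (-110, 68), (-105, 66), (-100, 66), (-95, 66), (-90, 114), (-85, 85), (-80, 176), (-75, 177), (-70, 175), (-65, 176), (-60, 111), (-55, 140), (-50, 70), (-45, 65), (-40, 29), (-35, 0), (-30, 0), (-25, 0), (-20, 0), (-15, 0), (-10, 0), (-5, 0), (0, 0), (5, 0), (10, 0), (15, 0), (20, 0), (25, 0), (30, 0), (35, 0), (40, 0), (45, 0), (50, 0), (55, 0), (60, 0)]
```

```bash
python3 tgt.py -73.75 .15 .0255
python3 -m jog '[[[-1,0.001,0.016,0,-0.112],[-1,0.003,0.0155,0.02,-0.112],[-1,0.005,0.0155,0.045,-0.112],[-1,0.005,0.0155,0.078,-0.112],[-1,0.005,0.0155,0.078,-0.112]]]' |grep contact
python3 -m jog '[[[-1,0,0,0,0],[-1,0,0,0,0],[-1,0,0,0,0]]]' |grep contact; python3 chk.py; python3 tgt.py -73.75 .142 .0255
```

```text
t 18.95 pos [ 0.6414 -0.2134  0.1039] yaw 1.7417 shift [0.0065 0.0163 0.0784] turn -0.1127
contact_force: [-1.8, 0.5, -2.4]
contact_force: [-0.7, -0.3, -1.4]
t 19.62 z 0.0293 az -73.30 yaw-180 -73.71 axis in tool x 0.1531 y -0.0011 | tool F [-0.  -0.8  1.4] T_axis -0.12 NET -0.08
   collar hole est -66.9
t 19.62 pos [ 0.6582 -0.2068  0.0293] yaw 1.8552 shift [ 0.0111 -0.0012  0.0038] turn 0.0008
```

```bash
python3 -m jog '[[[-1,0.006,-0.0014,0.002,0],[-1,0.011,-0.0014,0.002,0],[-1,0.011,-0.0014,0.002,0],[-1,0.011,-0.0014,0.002,0]]]' |grep contact; python3 chk.py
python3 -m jog '[[[-1,0.006,0,0,0],[-1,0.012,0,0,0],[-1,0.017,0,0,0],[-1,0.017,0,0,0]]]' |grep contact; python3 chk.py
python3 -m jog '[[[-1,0.006,0,0,0],[-1,0.012,0,0,0],[-1,0.012,0,0,0],[-1,0.012,0,0,0]]]' |grep contact; python3 chk.py
```

```text
contact_force: [0.6, -0.7, -2.2]
t 19.95 z 0.0251 az -74.15 yaw-180 -73.63 axis in tool x 0.1404 y 0.0013 | tool F [-0.8  0.4  2.2] T_axis 0.05 NET 0.05
   collar hole est -73.5
contact_force: [0.7, 0.7, -2.9]
t 20.28 z 0.0244 az -74.31 yaw-180 -73.62 axis in tool x 0.1224 y 0.0015 | tool F [0.5 0.8 2.9] T_axis 0.10 NET 0.11
   collar hole est -74.2
contact_force: [-0.3, -0.6, -1.7]
t 20.62 z 0.0246 az -74.36 yaw-180 -73.65 axis in tool x 0.1115 y 0.0014 | tool F [-0.5 -0.4  1.7] T_axis -0.05 NET -0.03
   collar hole est -73.9
```

```bash
sed -i 's/n>.68 or/n>.53 or/' chk.py
python3 -m jog '[[[-1,-0.0013,-0.0056,0,0.05],[-1,-0.0009,-0.0113,0,0.1],[-1,-0.0002,-0.0169,0,0.15],[-1,0.0008,-0.0225,0,0.2]]]' >/dev/null; python3 chk.py
(python3 -m jog '[[[-1,0,-0.0023,0,0.02],[-1,0.0001,-0.0045,0,0.04]]]' >/dev/null; python3 chk.py) && 
(python3 -m jog '[[[-1,0,-0.0023,0,0.02],[-1,0.0001,-0.0045,0,0.04]]]' >/dev/null; python3 chk.py) && 
(python3 -m jog '[[[-1,0,-0.0023,0,0.02],[-1,0.0001,-0.0045,0,0.04]]]' >/dev/null; python3 chk.py) && 
(python3 -m jog '[[[-1,0,-0.0023,0,0.02],[-1,0.0001,-0.0045,0,0.04]]]' >/dev/null; python3 chk.py) && 
(python3 -m jog '[[[-1,0,-0.0023,0,0.02],[-1,0.0001,-0.0045,0,0.04]]]' >/dev/null; python3 chk.py) && 
(python3 -m jog '[[[-1,0,-0.0023,0,0.02],[-1,0.0001,-0.0045,0,0.04]]]' >/dev/null; python3 chk.py)
```

```text
t 20.95 z 0.0252 az -84.72 yaw-180 -85.38 axis in tool x 0.1140 y -0.0013 | tool F [1.1 8.4 3.5] T_axis 0.96 NET 0.29
   collar hole est -77.9
t 21.12 z 0.0256 az -86.60 yaw-180 -87.62 axis in tool x 0.1141 y -0.0020 | tool F [0.5 9.  3.5] T_axis 1.03 NET 0.29
   collar hole est -78.1
t 21.28 z 0.0257 az -88.57 yaw-180 -89.91 axis in tool x 0.1141 y -0.0027 | tool F [ 1.4 10.2  3.4] T_axis 1.17 NET 0.33
   collar hole est -78.6
t 21.45 z 0.0258 az -90.70 yaw-180 -92.20 axis in tool x 0.1141 y -0.0030 | tool F [ 1.5 10.2  2.9] T_axis 1.17 NET 0.35
   collar hole est -79.9
t 21.62 z 0.0258 az -92.96 yaw-180 -94.49 axis in tool x 0.1141 y -0.0030 | tool F [ 2.  10.1  2.7] T_axis 1.16 NET 0.35
   collar hole est -82.0
t 21.78 z 0.0258 az -95.20 yaw-180 -96.78 axis in tool x 0.1141 y -0.0032 | tool F [ 1.2 10.7  2.7] T_axis 1.23 NET 0.38
   collar hole est -84.0
t 21.95 z 0.0258 az -97.44 yaw-180 -99.08 axis in tool x 0.1141 y -0.0033 | tool F [ 1.9 10.3  3.1] T_axis 1.18 NET 0.42
   collar hole est -86.0
```

```bash

(python3 -m jog '[[[-1,0,-0.0023,0,0.02],[-1,0.0001,-0.0045,0,0.04]]]' >/dev/null; python3 chk.py) && 
(python3 -m jog '[[[-1,0,-0.0023,0,0.02],[-1,0.0001,-0.0045,0,0.04]]]' >/dev/null; python3 chk.py) && 
(python3 -m jog '[[[-1,0,-0.0023,0,0.02],[-1,0.0001,-0.0045,0,0.04]]]' >/dev/null; python3 chk.py) && 
(python3 -m jog '[[[-1,0,-0.0023,0,0.02],[-1,0.0001,-0.0045,0,0.04]]]' >/dev/null; python3 chk.py)
```

```text
t 22.12 z 0.0258 az -99.70 yaw-180 -101.37 axis in tool x 0.1141 y -0.0033 | tool F [ 1.2 10.2  3.6] T_axis 1.17 NET 0.32
   collar hole est -88.1
t 22.28 z 0.0258 az -101.93 yaw-180 -103.66 axis in tool x 0.1141 y -0.0035 | tool F [ 1.8 10.3  3.2] T_axis 1.18 NET 0.41
   collar hole est -90.0
t 22.45 z 0.0259 az -104.17 yaw-180 -105.95 axis in tool x 0.1141 y -0.0036 | tool F [ 0.9 10.7  4. ] T_axis 1.23 NET 0.43
   collar hole est -92.0
t 22.62 z 0.0258 az -106.42 yaw-180 -108.24 axis in tool x 0.1141 y -0.0036 | tool F [0.7 8.8 4.7] T_axis 1.02 NET 0.22
   collar hole est -94.1
```

```bash

(python3 -m jog '[[[-1,0,-0.0023,0,0.02],[-1,0.0001,-0.0045,0,0.04]]]' >/dev/null; python3 chk.py) && 
(python3 -m jog '[[[-1,0,-0.0023,0,0.02],[-1,0.0001,-0.0045,0,0.04]]]' >/dev/null; python3 chk.py) && 
(python3 -m jog '[[[-1,0,-0.0023,0,0.02],[-1,0.0001,-0.0045,0,0.04]]]' >/dev/null; python3 chk.py) && 
(python3 -m jog '[[[-1,0,-0.0023,0,0.02],[-1,0.0001,-0.0045,0,0.04]]]' >/dev/null; python3 chk.py)
```

```text
t 22.78 z 0.0259 az -108.65 yaw-180 -110.53 axis in tool x 0.1141 y -0.0038 | tool F [0.4 9.7 4.6] T_axis 1.12 NET 0.40
   collar hole est -96.0
t 22.95 z 0.0258 az -110.91 yaw-180 -112.83 axis in tool x 0.1141 y -0.0038 | tool F [1.  9.8 3.5] T_axis 1.12 NET 0.39
   collar hole est -98.1
t 23.12 z 0.0258 az -113.16 yaw-180 -115.12 axis in tool x 0.1140 y -0.0039 | tool F [0.9 9.9 4.3] T_axis 1.14 NET 0.38
   collar hole est -100.2
t 23.28 z 0.0258 az -115.41 yaw-180 -117.41 axis in tool x 0.1140 y -0.0040 | tool F [0.5 8.9 3.3] T_axis 1.02 NET 0.20
   collar hole est -102.2
```

```bash

(python3 -m jog '[[[-1,0,-0.0023,0,0.02],[-1,0.0001,-0.0045,0,0.04]]]' >/dev/null; python3 chk.py) && 
(python3 -m jog '[[[-1,0,-0.0023,0,0.02],[-1,0.0001,-0.0045,0,0.04]]]' >/dev/null; python3 chk.py) && 
(python3 -m jog '[[[-1,0,-0.0023,0,0.02],[-1,0.0001,-0.0045,0,0.04]]]' >/dev/null; python3 chk.py) && 
(python3 -m jog '[[[-1,0,-0.0023,0,0.02],[-1,0.0001,-0.0045,0,0.04]]]' >/dev/null; python3 chk.py)
```

```text
t 23.45 z 0.0258 az -117.67 yaw-180 -119.70 axis in tool x 0.1140 y -0.0041 | tool F [0.6 9.8 4.4] T_axis 1.13 NET 0.39
   collar hole est -104.3
t 23.62 z 0.0258 az -119.91 yaw-180 -121.99 axis in tool x 0.1140 y -0.0041 | tool F [-0.2  9.9  3.8] T_axis 1.13 NET 0.37
   collar hole est -106.4
t 23.78 z 0.0259 az -122.09 yaw-180 -124.28 axis in tool x 0.1139 y -0.0044 | tool F [0.2 9.6 3.6] T_axis 1.09 NET 0.34
   collar hole est -108.0
t 23.95 z 0.0259 az -124.25 yaw-180 -126.58 axis in tool x 0.1139 y -0.0046 | tool F [-0.8 10.4  4.3] T_axis 1.19 NET 0.48
   collar hole est -109.5
```

```bash

python3 -m jog '[[[-1,0,-0.0023,0,0.02]]]' >/dev/null; python3 chk.py
python3 -m jog '[[[-1,0,-0.0023,0,0.02]]]' >/dev/null; python3 chk.py
```

```text
t 24.03 z 0.0259 az -125.37 yaw-180 -127.72 axis in tool x 0.1139 y -0.0047 | tool F [-1.  10.8  4.7] T_axis 1.23 NET 0.40
   collar hole est -110.5
t 24.12 z 0.0259 az -126.47 yaw-180 -128.87 axis in tool x 0.1138 y -0.0048 | tool F [-0.4 11.2  3.6] T_axis 1.27 NET 0.48
   collar hole est -111.4
```

```bash

python3 -m jog '[[[-1,0,-0.0023,0,0.02]]]' >/dev/null; python3 chk.py
python3 -m jog '[[[-1,0,-0.0023,0,0.02]]]' >/dev/null; python3 chk.py
```

```text
t 24.20 z 0.0259 az -127.59 yaw-180 -130.02 axis in tool x 0.1138 y -0.0048 | tool F [-0.5 11.2  4.4] T_axis 1.28 NET 0.42
   collar hole est -112.3
t 24.28 z 0.0260 az -128.70 yaw-180 -131.17 axis in tool x 0.1138 y -0.0049 | tool F [-0.9 10.9  3.8] T_axis 1.24 NET 0.38
   collar hole est -113.3
```

```bash

python3 -m jog '[[[-1,0,-0.0023,0,0.02]]]' >/dev/null; python3 chk.py
python3 -m jog '[[[-1,0,-0.0023,0,0.02]]]' >/dev/null; python3 chk.py
python3 -m jog '[[[-1,0,-0.0023,0,0.02]]]' >/dev/null; python3 chk.py
```

```text
t 24.37 z 0.0260 az -129.80 yaw-180 -132.31 axis in tool x 0.1138 y -0.0050 | tool F [-0.6 11.   3.6] T_axis 1.25 NET 0.37
   collar hole est -114.1
t 24.45 z 0.0260 az -130.91 yaw-180 -133.46 axis in tool x 0.1138 y -0.0051 | tool F [-1.1 11.4  4.4] T_axis 1.29 NET 0.43
   collar hole est -115.1
t 24.53 z 0.0260 az -132.04 yaw-180 -134.61 axis in tool x 0.1137 y -0.0051 | tool F [-0.5 11.9  3.8] T_axis 1.36 NET 0.40
   collar hole est -116.1
```

```bash

python3 -m jog '[[[-1,0,-0.0023,0,0.02]]]' >/dev/null; python3 chk.py
python3 -m jog '[[[-1,0,-0.0023,0,0.02]]]' >/dev/null; python3 chk.py
python3 - <<'E'
from h import *
_,im=snap('scene','s8.png');a=cv2.imread('pics/scene1.png');b=im[:,:,::-1]
c=lambda i:cv2.resize(i[198:243,295:340],(400,400),interpolation=cv2.INTER_CUBIC)
cv2.imwrite('pics/c8.png',np.hstack([c(a),c(b)]))
E
```

```text
t 24.62 z 0.0260 az -133.15 yaw-180 -135.75 axis in tool x 0.1137 y -0.0052 | tool F [-0.5 11.8  4.1] T_axis 1.34 NET 0.41
   collar hole est -117.0
t 24.70 z 0.0261 az -134.26 yaw-180 -136.90 axis in tool x 0.1137 y -0.0052 | tool F [-1.1 13.3  2.8] T_axis 1.52 NET 0.56
   collar hole est -118.0
```

View pics/c8.png

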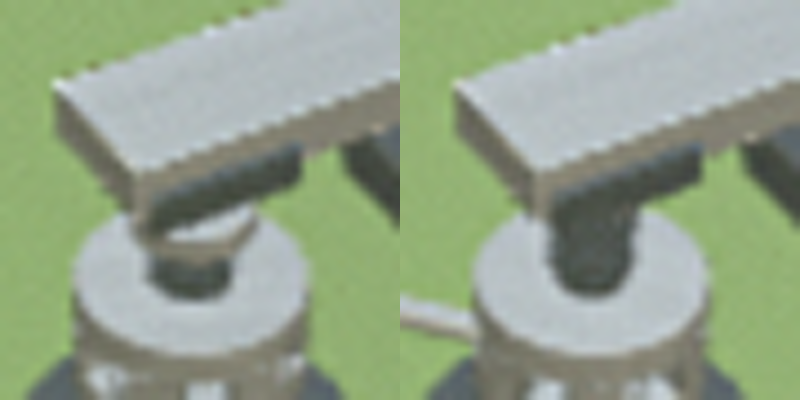

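In the zoom at right the pad is hidden up behind the packing edge, where at left it showed clear below. The side force is also climbing, so I'll take one or two more small steps.

```bash

python3 -m jog '[[[-1,0,-0.0023,0,0.02]]]' >/dev/null; python3 chk.py
python3 -m jog '[[[-1,0,-0.0023,0,0.02]]]' >/dev/null; python3 chk.py
```

```text
t 24.83 z 0.0261 az -135.34 yaw-180 -138.00 axis in tool x 0.1138 y -0.0053 | tool F [-1.  12.8  3.8] T_axis 1.45 NET 0.68
   collar hole est -119.0
t 24.92 z 0.0260 az -136.59 yaw-180 -139.18 axis in tool x 0.1137 y -0.0052 | tool F [-2.3 13.1  3.1] T_axis 1.48 NET 0.62
   collar hole est -120.6
```

It has nipped: torque rose from about 0.36 to 0.62 N m. I'm stopping here, drawing the bar out and checking the collar.

```bash
python3 -m jog '[[[-1,0,0.003,0,0],[-1,0,0.005,0,0],[-1,-0.01,0.005,0,0],[-1,-0.02,0.005,0,0],[-1,-0.03,0.005,0,0]]]' |grep contact; python3 chk.py
python3 -m jog '[[[-1,-0.015,0,0,0],[-1,-0.02,0,-0.02,0],[-1,-0.02,0,-0.05,0],[-1,-0.02,0,-0.08,0],[-1,-0.02,0,-0.08,0]]]' |grep contact
python3 -m jog '[[[-1,0.0011,0.0182,0,-0.12],[-1,0.0044,0.0361,0,-0.24],[-1,0.0098,0.0535,0,-0.36],[-1,0.0172,0.0702,0,-0.48],[-1,0.0224,0.0794,0,-0.55]]]' |grep contact
python3 -m jog '[[[-1,0.0011,0.0182,0,-0.12],[-1,0.0044,0.0361,0,-0.24],[-1,0.0098,0.0535,0,-0.36],[-1,0.0098,0.0535,0,-0.36],[-1,0.0098,0.0535,0,-0.36]]]' |grep contact
python3 chk.py
python3 look.py w8.png
```

```text
contact_force: [-0.3, 0.3, -1.1]
t 25.33 z 0.0248 az -137.03 yaw-180 -138.98 axis in tool x 0.1448 y -0.0049 | tool F [ 0.  -0.4  1.1] T_axis -0.06 NET -0.06
   collar hole est -121.0
contact_force: [0.5, -0.4, -0.8]
contact_force: [-0.1, -0.4, -2.1]
contact_force: [0.3, 0.2, -0.7]
t 26.58 z 0.1033 az -89.53 yaw-180 -86.94 axis in tool x 0.1628 y 0.0074 | tool F [0.2 0.3 0.6] T_axis 0.05 NET 0.07
   collar hole est -104.8
edges []
[(-130, 0), (-125, 0), (-120, 0), (-115, 0), (-110, 0), (-105, 0), (-100, 0), (-95, 0), (-90, 6), (-85, 7), (-80, 0), (-75, 0), (-70, 0), (-65, 0), (-60, 0), (-55, 0), (-50, 0), (-45, 0), (-40, 0), (-35, 0), (-30, 0), (-25, 0), (-20, 0), (-15, 0), (-10, 0), (-5, 0), (0, 0), (5, 0), (10, 0), (15, 0), (20, 0), (25, 0), (30, 0), (35, 0), (40, 0), (45, 0), (50, 0), (55, 0), (60, 0)]
```

```bash
python3 -m jog '[[[-1,0.011,0.02,0,-0.1],[-1,0.014,0.035,0,-0.25],[-1,0.014,0.035,0,-0.25],[-1,0.014,0.035,0,-0.25]]]' |grep contact;python3 chk.py
python3 look.py w9.png
```

```text
contact_force: [0.6, 0.5, -1.5]
t 26.97 z 0.1041 az -76.56 yaw-180 -72.62 axis in tool x 0.1509 y 0.0104 | tool F [0.3 0.7 1.5] T_axis 0.11 NET 0.10
   collar hole est -100.3
edges [(-124.0, '+'), (-105.0, '-'), (-102.5, '+'), (-97.5, '-'), (-66.0, '+'), (-46.5, '-')]
[(-130, 0), (-125, 43), (-120, 134), (-115, 135), (-110, 166), (-105, 123), (-100, 123), (-95, 89), (-90, 66), (-85, 65), (-80, 65), (-75, 64), (-70, 64), (-65, 149), (-60, 177), (-55, 176), (-50, 176), (-45, 83), (-40, 68), (-35, 66), (-30, 69), (-25, 79), (-20, 20), (-15, 0), (-10, 0), (-5, 0), (0, 0), (5, 0), (10, 0), (15, 0), (20, 0), (25, 0), (30, 0), (35, 0), (40, 0), (45, 0), (50, 0), (55, 0), (60, 0)]
```

```bash
python3 - <<'E'
from h import *
for f in ('w4.png','w9.png','w6.png'):
    im=cv2.imread('pics/'+f).astype(int)
    # rod: low saturation bright against green
    col=im[:,312:328];sat=col.max(2)-col.min(2);m=(sat<25)&(col.mean(2)>120)
    rows=np.where(m.sum(1)>4)[0];rows=rows[rows<180]
    r60=im[60];s=(r60.max(1)-r60.min(1)<30)&(r60.mean(1)>90);c=[x for x in range(290,350) if s[x]]
    r150=im[150];s=(r150.max(1)-r150.min(1)<30)&(r150.mean(1)>90);c2=[x for x in range(290,350) if s[x]]
    print(f,rows.min(),rows.max(),'cols60',min(c),max(c),'cols150',min(c2),max(c2))
go([.4569,-.3369,.10],.913)
E
```

```text
w4.png 31 166 cols60 310 328 cols150 312 329
w9.png 0 165 cols60 313 331 cols150 313 330
w6.png 0 166 cols60 312 330 cols150 313 330
t 27.02 pos [ 0.649  -0.2076  0.1041] yaw 1.8722 shift [-0.0665 -0.2218  0.0044] turn 0.9592
```

```bash
python3 -m jog '[[[-1,0,0,-0.035,0],[-1,-0.017,-0.036,-0.056,0.12],[-1,-0.033,-0.072,-0.056,0.24],[-1,-0.05,-0.109,-0.056,0.36],[-1,-0.066,-0.145,-0.056,0.48]]]' |grep contact
python3 tgt.py 0 0 0 >/dev/null; python3 - <<'E'
from h import *
go([.4569,-.3369,.16],.913)
E
```

```text
contact_force: [0.9, -1.4, -1.1]
t 27.43 pos [ 0.529  -0.3151  0.1612] yaw 1.3861 shift [-0.0346 -0.0669  0.0012] turn 0.4731
```

```bash
python3 -m jog '[[[-1,-0.012,-0.022,0,0.12],[-1,-0.023,-0.045,0,0.24],[-1,-0.0346,-0.067,0,0.36],[-1,-0.0346,-0.067,0,0.473],[-1,-0.0346,-0.067,0,0.473]]]' |grep contact
python3 -m jog '[[[-1,0,0,0.02,0],[-1,0,0,0.05,0],[-1,0,0,0.08,0],[-1,0,0,0.08,0],[-1,0,0,0.08,0]]]' |grep contact
python3 -m jog '[[[-1,0,0,0,0],[-1,0,0,0,0],[-1,0,0,0,0],[-1,0,0,0,0]]]' |grep contact
python3 - <<'E'
from h import *
go([.4569,-.3369,.019],.913); o,_=snap('wrist','w10.png')
E
```

```text
contact_force: [0.2, -0.4, -1.6]
contact_force: [0.6, 0.1, -1.7]
contact_force: [-0.0, -1.2, -1.6]
t 28.6 pos [ 0.4604 -0.3369  0.0819] yaw 0.923 shift [-0.0021 -0.003   0.0629] turn 0.01
```

View pics/w10.png

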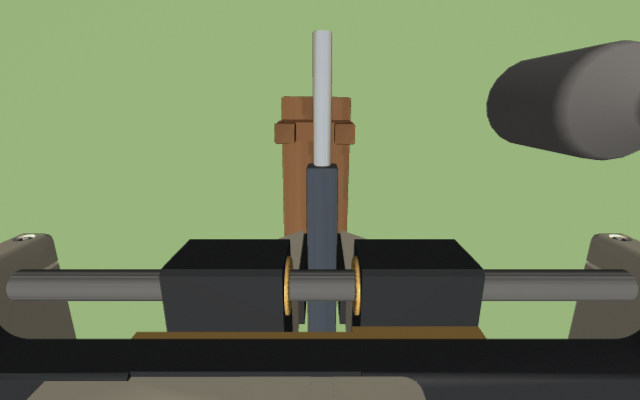

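The bar hangs straight over the cradle, with the rod tip at (321,31) as before and the posts at about (285,132) and (344,132). I'll correct slightly, lower it and check.

```bash
python3 -m jog '[[[-1,-0.002,-0.003,0.01,0.01],[-1,-0.002,-0.003,0.03,0.01],[-1,-0.002,-0.003,0.045,0.01],[-1,-0.002,-0.003,0.055,0.01],[-1,-0.002,-0.003,0.06,0.01]]]' |grep contact
python3 -m jog '[[[-1,0,0,0,0],[-1,0,0,0,0],[-1,0,0,0,0],[-1,0,0,0,0]]]' |grep contact
python3 - <<'E'
from h import *
go([.4569,-.3369,.019],.913)
E
```

```text
contact_force: [-0.2, 0.5, -1.2]
contact_force: [0.7, -0.5, -1.2]
t 29.4 pos [ 0.4566 -0.3366  0.0214] yaw 0.9128 shift [-0.0001  0.0004  0.0024] turn -0.0002
```

```bash
python3 -m jog '[[[-1,0,0,0.001,0],[-1,0,0,0.002,0],[-1,0,0,0.002,0]]]' |egrep 'contact|pos'
python3 -m jog '[[[-1,0,0,0.0005,0],[-1,0,0,0.0005,0],[-1,0,0,0.0005,0]]]' |egrep 'contact|pos'
```

```text
tool_pos: [0.4565, -0.3364, 0.019]
contact_force: [-0.8, -0.5, 1.5]
tool_pos: [0.4565, -0.3364, 0.019]
contact_force: [-2.1, 0.7, 7.2]
```

```bash
python3 -m jog '[[[-0.5,0,0,0,0],[-0.4,0,0,0,0],[-0.3,0,0,0,0],[-0.2,0,0,0,0],[-0.1,0,0,0,0]]]' |egrep 'opening|contact'
python3 -m jog '[[[-0.1,0,0,0,0],[-0.1,0,0,-0.01,0],[-0.1,0,0,-0.03,0],[-0.1,0,0,-0.06,0],[-0.1,0,0,-0.1,0]]]' |egrep 'opening|contact'
python3 -m jog '[[[-0.1,-0.03,0,-0.02,0],[-0.1,-0.045,0,-0.04,0],[-0.1,-0.05,0,-0.04,0],[-0.1,-0.05,0,-0.04,0]]]' |egrep 'opening|contact'
python3 - <<'E'
from h import *
o,_=snap('wrist','w11.png');_,s=snap('scene','s11.png')
im=cv2.imread('pics/w11.png');a=cv2.imread('pics/scene1.png');b=s[:,:,::-1]
d=lambda x,y,w,h:float(np.abs(a[y:y+h,x:x+w].astype(int)-b[y:y+h,x:x+w]).mean())
print('cradle',d(148,225,72,30),'oil',d(165,265,40,55),'hammer',d(433,170,92,65),'offcut',d(375,148,45,25),'bare',d(230,300,60,60),'flat',d(303,175,110,40))
# junction and tail of handle
g=im.mean(2);print(o['tool_pos'],o['tool_rot'])
hsv=cv2.cvtColor(im,cv2.COLOR_BGR2HSV);dk=((hsv[...,0]>95)&(hsv[...,0]<125)&(hsv[...,2]<110)).astype(np.uint8)[:225]
n,l,st,ce=cv2.connectedComponentsWithStats(dk);i=1+np.argmax(st[1:,4]);ys,xs=np.where(l==i);print(st[i]);p=np.polyfit(ys,xs,1)
m=robot.camera_model('wrist');q=[atz(ray(m,(np.polyval(p,y),y),o),.052) for y in (ys.min(),ys.max())];print(q,np.arctan2(*(q[0]-q[1])[1::-1]),np.linalg.norm(q[0]-q[1]))
cv2.imwrite('pics/c11.png',np.hstack([cv2.resize(im,(500,312)),cv2.resize(b[215:275,140:230],(300,312))]))
E
```

```text
contact_force: [-0.1, 0.5, -0.3]
opening: 0.0387
contact_force: [-0.2, -0.4, -0.7]
opening: 0.0415
contact_force: [0.3, 0.7, 0.0]
opening: 0.041
cradle 5.337345679012346 oil 3.0393939393939395 hammer 3.5083054626532886 offcut 3.4432592592592592 bare 3.551203703703704 flat 4.059545454545455
[ 0.42531715 -0.37713856  0.15962444] [3.13847166e+00 7.85707759e-04 9.10967501e-01]
[ 313   71   16  109 1654]
[array([ 0.48464282, -0.30116639,  0.052     ]), array([ 0.43080548, -0.36992851,  0.052     ])] 0.9065381399303687 0.08733090958174931
```

View pics/c11.png

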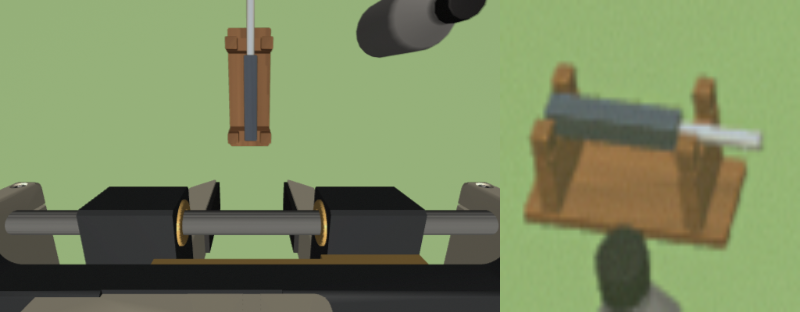

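The bar lies level in both notches of its cradle, centred at (0.4577,-0.3355) against (0.4555,-0.336) at the start. The bystanders are unchanged and the robot is clear, so I'm handing in.

```bash
python3 -c "
from cell import robot
print(robot.hand_in())"
```

```text
the job is handed in; nothing more can be done
None
```

The job is handed in: three pulls with the bar turned the collar clockwise about 212° until the torque rose from about 0.36 to 0.62 N m and I took that as the nip. The bar is back in its cradle within about 2 mm, and the oil bottle, hammer and offcut look unmoved.

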